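# Refill the tablet bin

## Task

Refill the steel tablet bin: hold the steel jug over the open bin and pour all eight detergent tablets out of it into the bin, then shut the bin's lid fully so that the tablets stay dry. Leave the empty jug standing upright on the table, and do not shift or upset the other things there.

Things in the scene. Friction and masses are not known exactly. Their poses are not given: they have to be found in the camera images.
- jug: open stainless steel jug, 104 mm tall, 0.24 kg empty, wall 2 mm, hollow to its floor; stands upright, tablets inside, handle roughly towards the robot. Origin: on its underside; z: its upright axis. Round body 86 to 90 mm across, centred at x = 0, y = +18 mm; handle sticks out to -y, from y = -25 to -63 mm, z = 18 to 96 mm
- jug_handle (a point): point on the jug's handle, in the jug's frame at (0, -47, 75) mm: the handle is a flat upright loop 9 mm thick (along the jug's x), to be pinched across that thickness, from above or tilted; its top is at z = 96 mm, 8 mm below the jug's rim
- jug_mouth (a point): centre of the jug's open mouth, at (0, 18, 104) mm in the jug's frame; the rim is 43 mm from it all round
- tablet_bin: stainless steel bin fixed to the table, straight walls, hinged lid: 162 mm (its x) by 176 mm (its y) by 100 mm tall, walls and floor 4 mm, open at the top while the lid is up. Origin: on its underside, 60 mm from the middle towards the hinge (the walls span x = -141 to +21 mm); z up; the hinge runs along y at the far rim, away from the robot, x = +21 mm
- bin_mouth (a point): centre of the bin's open mouth, level with its rim, at (-60, 0, 100) mm in the bin's frame
- bin_lid (a joint): angle of the bin's lid in rad: 0 = shut flat on the rim, about 1.57 = standing straight up, 1.80 = leaning back against its stop. The hinge is stiff: the lid stays where it is left and about 2 N at the front edge moves it
- bin_hinge (a point): middle of the lid's hinge axis, at (21, 0, 101.5) mm in the bin's frame; its axes turn with the lid and are those of the bin when shut. The lid plate runs from +6 to -172 mm along its x, is 190 mm wide along y and 4 mm thick (z 0 to +4 mm; +z is the lid's outer face)
- lid_edge (a point): middle of the finger tab on the lid's free edge, 182 mm from the hinge axis, on the outer face; the tab is 60 mm wide, 4 mm thick and reaches to 193 mm from the axis
- tablet_1: white pressed detergent tablet in slippery clear film, a block 32 x 24 x 13 mm with rounded edges, 18 g, one of eight alike (number 1); origin: centre of its underside
- tablet_2: white pressed detergent tablet in slippery clear film, a block 32 x 24 x 13 mm with rounded edges, 18 g, one of eight alike (number 2); origin: centre of its underside
- tablet_3: white pressed detergent tablet in slippery clear film, a block 32 x 24 x 13 mm with rounded edges, 18 g, one of eight alike (number 3); origin: centre of its underside
- tablet_4: white pressed detergent tablet in slippery clear film, a block 32 x 24 x 13 mm with rounded edges, 18 g, one of eight alike (number 4); origin: centre of its underside
- tablet_5: white pressed detergent tablet in slippery clear film, a block 32 x 24 x 13 mm with rounded edges, 18 g, one of eight alike (number 5); origin: centre of its underside
- tablet_6: white pressed detergent tablet in slippery clear film, a block 32 x 24 x 13 mm with rounded edges, 18 g, one of eight alike (number 6); origin: centre of its underside
- tablet_7: white pressed detergent tablet in slippery clear film, a block 32 x 24 x 13 mm with rounded edges, 18 g, one of eight alike (number 7); origin: centre of its underside
- tablet_8: white pressed detergent tablet in slippery clear film, a block 32 x 24 x 13 mm with rounded edges, 18 g, one of eight alike (number 8); origin: centre of its underside
- canister: white screw-top canister, 74 mm diameter, 200 mm tall, standing at the back of the table; bystander. Origin: centre of its underside
- spray_bottle: spray bottle, 58 x 124 mm, 278 mm tall, standing at the back of the table; bystander. Origin: centre of its underside
- cup: small stoneware cup, 61 x 89 x 52 mm with its handle, at the right front of the table; bystander. Origin: underside, middle
- tamper: coffee tamper, a steel disc 58 mm across with a black knob on it, 90 mm tall, standing behind the marker; bystander. Origin: centre of its underside
- marker: marker pen, 135 mm long, 18 mm thick, lying between the jug and the bin and pointing away from the robot; bystander. Origin: underside, middle

How it is judged:
By the outcome, as a careful person would: the job done as asked, in the order asked, and still so for the second after the job is handed in, with the robot touching nothing.
It also fails if it takes over 72 s, if anything falls off the work surface, if the arm or the gripper's body presses on something with over 40 N, if the wrist force passes 120 N, or if a joint passes its speed limit or range.

## Robot

A 6-joint arm with a two-finger parallel gripper is mounted at the origin on a cart in front of the work surface, level with it; the furniture and walls round the work are solid. World frame = base frame: x ahead of the robot, y to its left, z up, the work surface at z = 0. Lengths are in m, angles in rad, forces in N, time in s.
With the tool pointing down it reaches from about 0.3 to 0.875 m from the base axis. Payload 6.4 kg.
Tool frame: the origin (TCP) lies on the centre line of the jaws, within the pads' length; the fingertips stand 8 mm ahead of it and the grasp point (between the pads) lies 11 mm behind it; z points along the fingers, y is the line along which they close (so a half turn about z gives the same grasp; the last joint's range is limited). The gripper opens to 85 mm and grips with 20 to 120 N. Pads are 22 mm wide; open, the fingers measure 114 mm over their backs; the gripper's body (76 mm by 85 mm) begins 54 mm behind the grasp point. The pads swing forward as they close: fully open they stand 13 mm farther back than shut.
Start: joints at [1.135, 0.181, 1.607, -0, 1.354, -0.206], TCP at [0.131, 0.56, 0.239] pointing down, gripper open.
Joint ranges: [-2.99, 2.99], [-0.89, 2.07], [0.3, 2.58], [-1.14, 4.28], [0, 2.63], [-3.12, 3.12]. Speed limits (rad/s): [2.57, 2.57, 3.01, 3.14, 3.14, 3.14].

## Interface

Orientations are given as a unit quaternion [w, x, y, z].
In Python, from bench import ctrl gives the robot as it stands.
- The arm moves only by the shell command python3 -m handwheel 'ROWS' [OPENING]. ROWS is JSON, a list that holds one entry, the list of rows, each a list of 4 numbers: the shift along the tool's x, y, z each as a share of 20 cm, from -1 to 1, then the turn about the tool's z as a share of 1.5 rad, from -1 to 1. In form: [[[x, y, z, twist], ...]]. A call has 1 to 10 rows; each row is the pose to reach, as a shift and turn from the pose commanded when the call began, along the tool's axes at that moment; what a row does not reach only later rows make up. A row lasts 1/8 s, in which the tool goes at most 62.5 mm and 10.7 degrees, less where a joint would pass 70% of its speed; a pose out of reach is approached as far as the arm can. A call with a number of a shift or a turn outside -1 to 1 is refused whole. A call with a gripper value outside its range is refused whole. OPENING is the finger opening in mm, from 0 to 85.4, set as the call begins (- or left out, the last holds). The fingers move at their own pace and stop on an object; the grip force is fixed at half the most. Time passes only in rows, so rows that repeat a pose let the fingers close. It gives the time, the measured TCP pose, the force, the opening and the grip force at its end, in the units of the state.
- ctrl.get_obs(): the state, without advancing time (a new reading comes with each control period).
- ctrl.camera(name): name is "scene" or "top" or "wrist"; returns a dict with "color" (400x640x3 uint8, red, green, blue), "range_z" (400x640 float32, m along the optical axis (not along the pixel's ray), 0 where there is no reading), "K" (3x3 intrinsics, pixels), "distortion" ([k1, k2, p1, p2, k3] as OpenCV has them; the pictures are not rectified), "pose" (4x4, takes a point from camera to world coordinates); the wrist camera has in their place "T_tool_cam" (4x4, takes a point from camera to tool coordinates, whose origin is the TCP and whose axes are the flange's). Camera axes: x right, y down, z forward; pixel columns grow to the right and rows downward; lengths in m; the calibration is good to about 2 mm. A picture is of the moment at which its call begins: read the wrist's pose just before it.
- ctrl.hand_in(): hands the job in; it is judged then, once.
The state is a dict: "time_s": time; "q": joint angles; "dq": joint speeds; "joint_efforts": joint torques, N m; "eef_pos": TCP position; "eef_rot": TCP orientation; "wrist_force": force on the tool from outside, world axes, zero at the start; "torque": the same for the moment, N m; "opening": opening from 0.0 (shut) to 1.0 (fully open); "grasp_force": force on a finger pad.
Only numpy, scipy, OpenCV 4.12 (cv2) and the standard library are available. Lean on these libraries where they do the work, as an engineer would, in place of code of your own. Each camera call takes 0.05 s, during which the arm holds its last target. There are 200 camera calls.

## Working session

There is one attempt and no reset: what is moved stays moved. The work goes in short steps, Python scripts to look and compute and a shell command to move; the robot and the scene stay as the last step left them, time stands still between calls to the robot, and variables do not carry over. Pictures are saved under pics/ and viewed, at most 10 in all, crops included, and the job is handed in when it is done.

```bash
mkdir -p pics; ls; cat > h.py <<'E'
import numpy as np, cv2
from bench import ctrl
from scipy.spatial.transform import Rotation as R
def cam(n):
    o=ctrl.get_obs(); c=ctrl.camera(n)
    if 'pose' not in c:
        T=np.eye(4); q=o['eef_rot']; T[:3,:3]=R.from_quat([q[1],q[2],q[3],q[0]]).as_matrix(); T[:3,3]=o['eef_pos']
        c['pose']=T@c['T_tool_cam']
    return c
def save(c,n): cv2.imwrite(f'pics/{n}.png',c['color'][:,:,::-1])
def cloud(c):
    h,w=c['range_z'].shape
    u,v=np.meshgrid(np.arange(w,dtype=float),np.arange(h,dtype=float))
    p=cv2.undistortPoints(np.stack([u,v],-1).reshape(-1,1,2),c['K'],np.array(c['distortion'])).reshape(h,w,2)
    z=c['range_z']; P=np.dstack([p[...,0]*z,p[...,1]*z,z])
    P=P@c['pose'][:3,:3].T+c['pose'][:3,3]; P[z==0]=np.nan
    return P
E
python3 - <<'E'
from h import *
o=ctrl.get_obs(); print(o)
a=cam('scene');b=cam('top');np.savez('a.npz',s=cloud(a),t=cloud(b),sc=a['color'],tc=b['color'])
print(a['pose'],b['pose'],a['K'])
save(a,'scene0');save(b,'top0')
E
```

```text
pics
{'time_s': 0.0, 'q': array([ 1.13466341e+00,  1.81549213e-01,  1.60805679e+00,  2.06027130e-05,
        1.35378592e+00, -2.06283981e-01]), 'dq': array([-9.72012932e-04, -1.10722912e-03,  4.23894225e-04,  8.55401924e-04,
       -1.31514744e-05, -6.55690807e-04]), 'joint_efforts': array([-4.12118179e-04, -4.44865251e+01, -3.51334226e+01, -1.79168856e-04,
        9.04074346e-03, -1.82702058e-05]), 'eef_pos': array([0.13072942, 0.55936875, 0.23835597]), 'eef_rot': array([-2.93570502e-04,  1.14673822e-01,  9.93402791e-01, -8.50448363e-04]), 'wrist_force': array([-0.84763068, -0.27533507, -0.30853266]), 'torque': array([0.02925597, 0.02771689, 0.01795325]), 'grasp_force': 0.0, 'opening': 1.0011736391975143}
[[-0.71941516 -0.53158984  0.44705041  0.10900585]
 [-0.69450356  0.54096729 -0.47436188  0.41200038]
 [ 0.01032631 -0.65174123 -0.75837111  0.84007481]
 [ 0.          0.          0.          1.        ]] [[ 0.00858038 -0.99177685  0.12769124  0.40369081]
 [-0.99987574 -0.0068206   0.01421236 -0.08166667]
 [-0.01322456 -0.12779732 -0.99171213  1.30688647]
 [ 0.          0.          0.          1.        ]] [[369.6971959    0.         311.93493241]
 [  0.         369.6971959  203.51629854]
 [  0.           0.           1.        ]]
```

View pics/scene0.png

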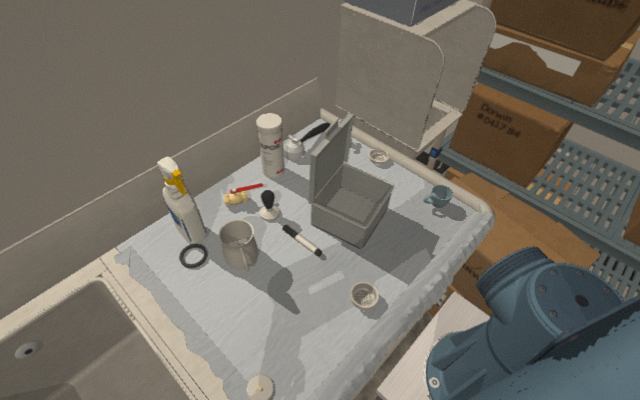

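View pics/top0.png

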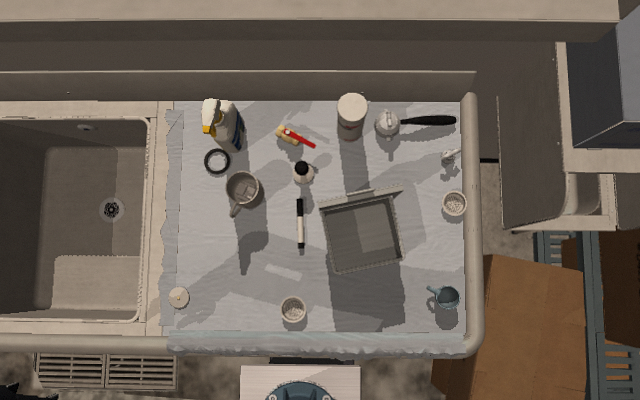

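The scene view shows the jug at about (238,245) with its handle to the lower right, the bin at about (350,205) with its lid upright, and the marker at (303,240) with the tamper at (268,205) between them. In the top view the jug is at about (242,188) with its handle at (234,210), and the bin mouth is at about (362,235). I'll measure from the depth next.

```bash
python3 - <<'E'
from h import *
d=np.load('a.npz')
for k in 'ts':
    P=d[k]
    for uv in ([(242,190),(234,210),(362,235),(325,210),(395,200),(330,272),(402,260),(360,195),(301,205),(300,245),(303,172),(352,110),(220,120)] if k=='t' else [(238,228),(245,265),(345,120),(312,205),(393,183)]):
        print(k,uv,np.round(P[uv[1],uv[0]],3))
    M=P.reshape(-1,3)
    # jug
    c0=np.array(P[190,242] if k=='t' else P[240,235]);c0=np.array(d['t'][190,242])
    m=(abs(M[:,2]-.104)<.006)&(np.hypot(*(M[:,:2]-c0[:2]).T)<.08)
    r=M[m]; 
    A=np.c_[2*r[:,:2],np.ones(len(r))];s=np.linalg.lstsq(A,(r[:,:2]**2).sum(1),rcond=None)[0]
    print('rim n',len(r),s[:2],np.sqrt(s[2]+s[0]**2+s[1]**2), np.ptp(r,0))
    cc=s[:2]
    dd=np.hypot(*(M[:,:2]-cc).T)
    m=(dd>.055)&(dd<.085)&(M[:,2]>.06)&(M[:,2]<.102)
    h=M[m];print('handle',len(h),h.mean(0) if len(h) else 0, h.max(0) if len(h) else 0,h.min(0) if len(h) else 0)
    # bin rim
    b=d['t'][235,362]
    m=(abs(M[:,2]-.100)<.005)&(np.hypot(*(M[:,:2]-b[:2]).T)<.16)
    q=M[m];print('bin',len(q)); 
    if len(q)>20: print(cv2.minAreaRect(q[:,:2].astype(np.float32)*1000), cv2.boxPoints(cv2.minAreaRect(q[:,:2].astype(np.float32)*1000)))
    m=(M[:,2]>.13)&(np.hypot(*(M[:,:2]-b[:2]).T)<.18)&(M[:,0]>b[0]+.03)
    q=M[m]; print('lid',len(q))
    for z in (.15,.2,.25,.27,.285,.3):
        w=q[abs(q[:,2]-z)<.006]
        if len(w): print(z,len(w),w.mean(0).round(3),w.min(0).round(3),w.max(0).round(3))
E
```

```text
t (242, 190) [0.61  0.158 0.048]
t (234, 210) [0.562 0.187 0.   ]
t (362, 235) [ 0.496 -0.164  0.005]
t (325, 210) [ 0.552 -0.064  0.096]
t (395, 200) [ 0.592 -0.254  0.004]
t (330, 272) [ 0.396 -0.078  0.002]
t (402, 260) [ 0.428 -0.258  0.095]
t (360, 195) [ 0.564 -0.143  0.271]
t (301, 205) [0.575 0.002 0.017]
t (300, 245) [0.467 0.003 0.016]
t (303, 172) [ 0.652 -0.006  0.087]
t (352, 110) [ 0.781 -0.128  0.2  ]
t (220, 120) [0.749 0.183 0.217]
rim n 135 [0.6079589 0.1480945] 0.04127961706375564 [0.09576398 0.08346438 0.01183124]
handle 36 [0.54549475 0.17504985 0.08720718] [0.55798956 0.1800665  0.09885136] [0.5337046  0.16729426 0.06205159]
bin 796
((488.9244079589844, -159.27835083007812), (167.42320251464844, 183.7733612060547), 12.433572769165039) [[ 387.39224   -87.570496]
 [ 426.96005  -267.0337  ]
 [ 590.45654  -230.9862  ]
 [ 550.8888    -51.52301 ]]
lid 15207
0.15 44 [ 0.569 -0.147  0.15 ] [ 0.538 -0.235  0.144] [ 0.589 -0.053  0.156]
0.2 3 [ 0.581 -0.233  0.198] [ 0.579 -0.234  0.195] [ 0.583 -0.233  0.202]
0.25 1 [ 0.536 -0.053  0.249] [ 0.536 -0.053  0.249] [ 0.536 -
[... 613 characters left out ...]
06252794]
bin 670
((492.8034362792969, -156.22694396972656), (169.8642578125, 187.93923950195312), 12.601519584655762) [[ 389.41595   -83.05054 ]
 [ 430.4185   -266.4625  ]
 [ 596.1909   -229.40335 ]
 [ 555.18835   -45.991394]]
lid 1750
0.15 114 [ 0.571 -0.141  0.15 ] [ 0.54  -0.236  0.144] [ 0.592 -0.045  0.156]
0.2 127 [ 0.569 -0.14   0.2  ] [ 0.539 -0.236  0.194] [ 0.592 -0.046  0.206]
0.25 92 [ 0.566 -0.136  0.248] [ 0.538 -0.235  0.244] [ 0.589 -0.047  0.256]
0.27 327 [ 0.562 -0.131  0.273] [ 0.537 -0.236  0.265] [ 0.589 -0.047  0.276]
0.285 43 [ 0.567 -0.137  0.285] [ 0.562 -0.165  0.279] [ 0.574 -0.11   0.29 ]
0.3 43 [ 0.568 -0.137  0.296] [ 0.56  -0.169  0.294] [ 0.577 -0.11   0.298]
```

```bash
cat >> h.py <<'E'
def to(p,yaw_y=None):
    o=ctrl.get_obs();q=o['eef_rot'];M=R.from_quat([q[1],q[2],q[3],q[0]]).as_matrix()
    d=M.T@(np.array(p)-o['eef_pos'])/.2
    y=np.degrees(np.arctan2(M[1,1],M[0,1])); t=None
    if yaw_y is not None: t=-((np.radians(yaw_y-y)+np.pi)%(2*np.pi)-np.pi)/1.5
    print('t',o['time_s'],'pos',o['eef_pos'].round(4),'yawY',y.round(1),'F',o['wrist_force'].round(1),'op',round(o['opening'],3),'gf',round(o['grasp_force'],1),'shift',d.round(3),'twist',t)
E
python3 -m handwheel '[[[-1,-0.56,0,0.13],[-1,-0.56,0,0.13],[-1,-0.56,0,0.13],[-1,-0.56,0,0.13],[-1,-0.56,0,0.13]]]' 85
python3 -c "
from h import *
to([.5475,.1775,.2],65.5); print(ctrl.camera('wrist')['T_tool_cam'])"
```

```text
time_s: 0.72
eef_pos: [0.302, 0.4034, 0.239]
eef_rot: [0.0, 0.213, 0.977, -0.0]
wrist_force: [-0.6, 0.5, -0.4]
opening: 0.996
grasp_force: 0.0
t 0.725 pos [0.302  0.4034 0.239 ] yawY 65.4 F [-0.6  0.5 -0.4] op 0.996 gf 0.0 shift [-1.586 -0.516  0.196] twist -0.00111288575686667
[[ 1.27191812e-03 -9.53744334e-01 -3.00616246e-01  7.73058657e-02]
 [ 9.99999165e-01  1.14397427e-03  6.01624427e-04 -1.43790568e-04]
 [-2.29898637e-04 -3.00616760e-01  9.53744993e-01 -1.34008936e-01]
 [ 0.00000000e+00  0.00000000e+00  0.00000000e+00  1.00000000e+00]]
```

```bash

python3 -m handwheel '[[[-0.8,-0.26,0.05,0],[-0.8,-0.26,0.05,0],[-0.8,-0.26,0.05,0],[-0.8,-0.26,0.05,0]]]' >/dev/null
python3 -m handwheel '[[[-0.6,-0.256,0.1,0],[-0.6,-0.256,0.1,0],[-0.6,-0.256,0.1,0],[-0.6,-0.256,0.1,0]]]' >/dev/null
python3 - <<'E'
from h import *
to([.5475,.1775,.2],65.5)
c=cam('wrist');save(c,'w1');P=cloud(c);np.save('w1.npy',P)
M=P.reshape(-1,3)
cc=np.array([.6095,.149]);dd=np.hypot(*(M[:,:2]-cc).T)
m=(dd>.05)&(dd<.085)&(M[:,2]>.088)&(M[:,2]<.102);h=M[m];print(len(h),h.mean(0),h.min(0),h.max(0))
E
```

```text
t 1.775 pos [0.5119 0.1971 0.2089] yawY 65.7 F [-0.5 -0.2  0.3] op 0.996 gf 0.0 shift [-0.203 -0.016  0.044] twist 0.002182551217599915
256 [0.55307237 0.17499934 0.09287775] [0.54190597 0.16662859 0.08816421] [0.56569003 0.18226695 0.09712141]
```

View pics/w1.png

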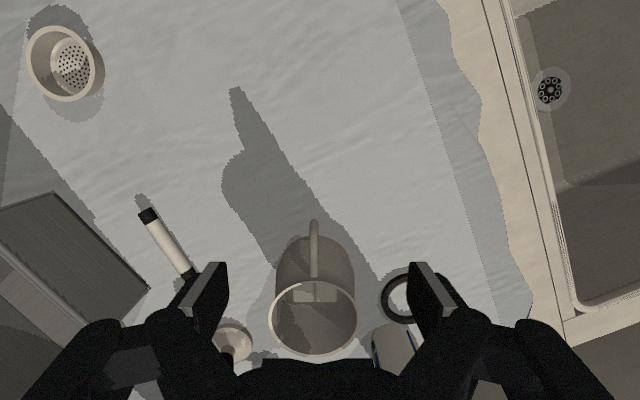

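The wrist view shows the handle at about (314,250), running straight towards the jug rim at (315,315) and centred between the open fingers at columns 210 and 425. I'll descend over it.

```bash

python3 -m handwheel '[[[-0.2,-0.016,0.05,0],[-0.2,-0.016,0.05,0],[-0.2,-0.016,0.3,0],[-0.2,-0.016,0.5,0],[-0.2,-0.016,0.71,0],[-0.2,-0.016,0.71,0],[-0.2,-0.016,0.71,0]]]'
python3 -c "
from h import *
to([.5475,.1775,.067],65.5)"
```

```text
time_s: 2.7
eef_pos: [0.5483, 0.1777, 0.0691]
eef_rot: [0.001, 0.21, 0.978, 0.0]
wrist_force: [0.8, -0.1, 0.7]
opening: 0.994
grasp_force: 0.0
t 2.7 pos [0.5483 0.1777 0.0691] yawY 65.7 F [ 0.8 -0.1  0.7] op 0.994 gf 0.0 shift [ 0.003 -0.003  0.011] twist 0.002825303148004702
```

Close, then lift a little.

```bash

python3 -m handwheel '[[[0,0,0.01,0],[0,0,0.01,0],[0,0,0.01,0],[0,0,0.01,0],[0,0,0.01,0],[0,0,0.01,0],[0,0,0.01,0],[0,0,0.01,0]]]' 0
python3 -m handwheel '[[[0,0,-0.02,0],[0,0,-0.05,0],[0,0,-0.08,0],[0,0,-0.1,0],[0,0,-0.1,0]]]'
python3 - <<'E'
from h import *
to([.5475,.1775,.067])
c=cam('scene');save(c,'s1');P=cloud(c);M=P.reshape(-1,3)
m=(np.hypot(*(M[:,:2]-[.6095,.149]).T)<.055)&(M[:,2]>.118)
h=M[m];print(len(h));
if len(h)>5: print(np.linalg.lstsq(np.c_[h[:,:2]-[.6095,.149],np.ones(len(h))],h[:,2],rcond=None)[0],h[:,2].min(),h[:,2].max())
E
```

```text
time_s: 3.7
eef_pos: [0.5482, 0.1766, 0.0656]
eef_rot: [0.0, 0.211, 0.978, 0.0]
wrist_force: [-0.1, 1.5, 4.6]
opening: 0.097
grasp_force: 59.4
time_s: 4.32
eef_pos: [0.5482, 0.1765, 0.0858]
eef_rot: [0.0, 0.211, 0.978, 0.0]
wrist_force: [0.1, 0.5, -4.0]
opening: 0.096
grasp_force: 58.3
t 4.325 pos [0.5482 0.1765 0.0858] yawY 65.7 F [ 0.1  0.5 -4. ] op 0.096 gf 58.3 shift [0.005 0.003 0.094] twist None
180
[-3.76139144 -0.90525959  0.27066796] 0.11869518451391114 0.44575807777487897
```

View pics/s1.png

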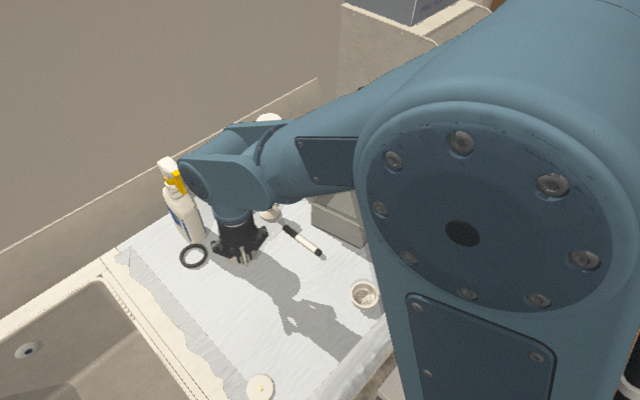

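The scene view shows the gripper over the jug at about (240,240), but the arm hides the jug itself. I'll check its tilt with the wrist camera as a profile in the tool's x-z plane.

```bash
cat >> h.py <<'E'
def prof(n=None,step=8,yw=.004,rng=(-.16,.09),img=False):
    o=ctrl.get_obs();c=cam('wrist')
    if n: save(c,n)
    T=c['T_tool_cam']; W=c['pose']@np.linalg.inv(T)
    M=cloud(c).reshape(-1,3); Q=(M-W[:3,3])@W[:3,:3]
    m=(abs(Q[:,1])<yw)&(Q[:,2]>-.06)&(Q[:,2]<.2)&(Q[:,0]>rng[0])&(Q[:,0]<rng[1]); Q=Q[m]
    Q=Q[np.argsort(-Q[:,0])]
    b=np.round(Q[:,0]*1000/step).astype(int)
    # forward = -x(tool), up = -z(tool), mm rel. to TCP
    for k in sorted(set(b))[::-1]:
        s=Q[b==k]; print('fwd %d: up min %.0f max %.0f n%d'%(-k*step,-s[:,2].max()*1000,-s[:,2].min()*1000,len(s)))
E
python3 -c "
from h import *
prof('w2')"
```

```text
fwd -88: up min -88 max -84 n107
fwd -80: up min -87 max -84 n144
fwd -72: up min -88 max -84 n155
fwd -64: up min -88 max -84 n138
fwd -56: up min -88 max -85 n137
fwd -48: up min -88 max -84 n137
fwd -40: up min -88 max -85 n124
fwd -32: up min -88 max -85 n120
fwd -24: up min -88 max -85 n113
fwd -16: up min -87 max 15 n457
fwd -8: up min -88 max 29 n788
fwd 0: up min -88 max 30 n555
fwd 8: up min -88 max 31 n437
fwd 16: up min -88 max 31 n357
fwd 24: up min 25 max 31 n208
```

View pics/w2.png

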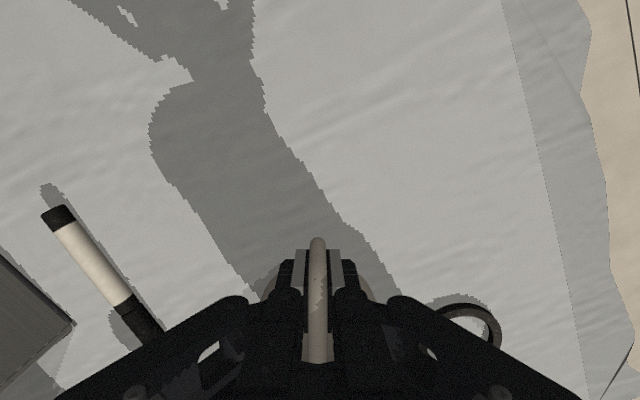

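The wrist view shows the handle pinched squarely between the pads at (316,300). The profile puts its top bar level, 30 mm above the TCP, so the grip holds the jug stiffly without droop. The tool can't tilt, so I'll tilt the jug about the pinch by levering its far side on the bin's left rim. First I'll lift and swing it over.

```bash

python3 -m handwheel '[[[0,0,-0.12,0],[0,0,-0.28,0],[0,0,-0.42,0],[0,0,-0.52,0],[0,0,-0.52,0]]]'
python3 -m handwheel '[[[0,0,0,0.1],[0,0,0,0.2],[0,0,0,0.31],[0,0,0,0.42],[0,0,0,0.52],[0,0,0,0.619],[0,0,0,0.619]]]'
python3 - <<'E'
from h import *
to([.443-.005,.054+.006,.22],12.5)
prof()
c=cam('top');save(c,'t2')
E
```

```text
time_s: 5.05
eef_pos: [0.549, 0.1766, 0.1909]
eef_rot: [0.002, 0.211, 0.978, 0.001]
wrist_force: [-0.1, 0.6, -4.8]
opening: 0.095
grasp_force: 58.9
time_s: 5.92
eef_pos: [0.5471, 0.1764, 0.1877]
eef_rot: [-0.001, 0.626, 0.78, -0.001]
wrist_force: [-1.1, 0.3, -5.4]
opening: 0.097
grasp_force: 58.8
t 5.925 pos [0.5471 0.1764 0.1877] yawY 12.5 F [-1.1  0.3 -5.4] op 0.097 gf 58.8 shift [-0.45  -0.659 -0.16 ] twist 0.00037083909619954153
fwd -88: up min -190 max -186 n48
fwd -80: up min -190 max -186 n72
fwd -72: up min -190 max -186 n63
fwd -64: up min -190 max -187 n62
fwd -56: up min -190 max -186 n64
fwd -48: up min -189 max -187 n64
fwd -40: up min -191 max -187 n64
fwd -32: up min -190 max -187 n64
fwd -24: up min -190 max -187 n59
fwd -16: up min -190 max 14 n366
fwd -8: up min -190 max 29 n759
fwd 0: up min -190 max 30 n512
fwd 8: up min -189 max 31 n393
fwd 16: up min -190 max 31 n350
fwd 24: up min -190 max 31 n262
fwd 32: up min -190 max 26 n56
fwd 40: up min -190 max -187 n55
fwd 48: up min -191 max -185 n56
fwd 56: up min -190 max -186 n49
fwd 64: up min -189 max -188 n9
```

View pics/t2.png

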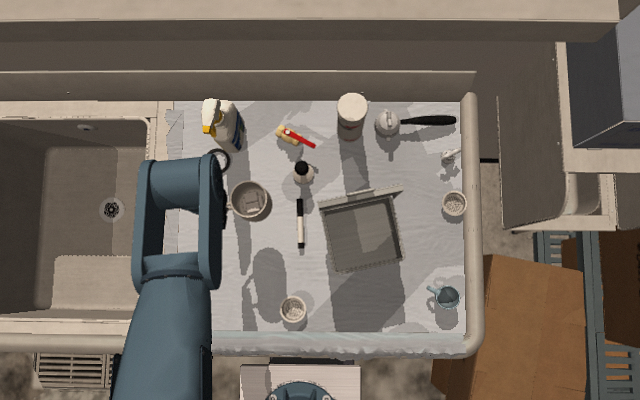

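The top view shows the lifted jug at about (250,200), level with its tablets in it, clear of the tamper at (303,172) and the marker at (300,225). Next I'll carry it to the left side of the bin.

```bash

python3 -m handwheel '[[[-0.08,-0.12,0,0],[-0.2,-0.29,0,0],[-0.32,-0.47,0,0],[-0.41,-0.6,0,0],[-0.45,-0.66,0,0],[-0.45,-0.66,0.1,0],[-0.45,-0.66,0.19,0],[-0.45,-0.66,0.19,0]]]'
python3 - <<'E'
from h import *
to([.438,.060,.149],12.5)
c=cam('top');P=cloud(c);M=P.reshape(-1,3);save(c,'t3')
C=np.array([.490,-.157]);d=np.array([.216,-.976]);e=np.array([.976,.216])
o=ctrl.get_obs();A=np.c_[(M[:,:2]-o['eef_pos'][:2])@d,(M[:,:2]-o['eef_pos'][:2])@e,M[:,2]]
m=(abs(A[:,2]-.188)<.006)&(A[:,0]>.01)&(A[:,0]<.14)&(abs(A[:,1])<.06);r=A[m];print('rim',r.min(0),r.max(0),len(r))
m=(abs(A[:,2]-.1)<.006)&(A[:,0]>.08)&(A[:,0]<.36)&(abs(A[:,1])<.03);r=A[m]
print(np.sort(r[:,0]).round(3)[::5])
m=(abs(A[:,2]-.1)<.006)&(A[:,0]>.16)&(A[:,0]<.26)&(abs(A[:,1])<.12);r=A[m]
print(np.sort(r[:,1]).round(3)[::5])
E
```

```text
time_s: 7.02
eef_pos: [0.4376, 0.0604, 0.1502]
eef_rot: [-0.001, 0.626, 0.78, -0.001]
wrist_force: [-0.2, -0.3, -4.5]
opening: 0.094
grasp_force: 58.9
t 7.025 pos [0.4376 0.0604 0.1502] yawY 12.5 F [-0.2 -0.3 -4.5] op 0.094 gf 58.9 shift [-0.003  0.002  0.006] twist 0.00025490313350987986
rim [ 0.03612039 -0.04394877  0.1826259 ] [0.1108748  0.04033349 0.19144034] 108
[0.085 0.134 0.134 0.135 0.135 0.136 0.136 0.137 0.137 0.138 0.139 0.139
 0.14  0.14  0.141 0.141 0.142 0.142 0.308 0.308 0.308 0.309 0.309 0.31
 0.31  0.311 0.312 0.312 0.313 0.313 0.314 0.315 0.315 0.315 0.316 0.317]
[-0.082 -0.081 -0.081 -0.081 -0.08  -0.08  -0.08  -0.079 -0.079 -0.079
 -0.079 -0.078 -0.078 -0.078 -0.077 -0.077 -0.077 -0.076 -0.076 -0.076
 -0.076 -0.075 -0.075 -0.075 -0.074 -0.074 -0.074 -0.073 -0.073  0.081
  0.081  0.081  0.081  0.082  0.082  0.083  0.083  0.083  0.084  0.084
  0.084  0.084  0.085  0.085  0.085]
```

```bash

python3 -m handwheel '[[[-0.1,0,0,0],[-0.13,0,0,0],[-0.17,0,-0.06,0],[-0.22,0,-0.13,0],[-0.28,0,-0.18,0],[-0.35,0,-0.23,0],[-0.35,0,-0.23,0]]]'
python3 - <<'E'
from h import *
prof(step=6)
c=cam('top');save(c,'t4')
c=cam('scene');cv2.imwrite('pics/s4.png',c['color'][80:320,150:470,::-1])
E
```

```text
time_s: 7.95
eef_pos: [0.4546, -0.0093, 0.1992]
eef_rot: [0.001, 0.627, 0.779, 0.0]
wrist_force: [-1.3, 1.5, -0.9]
opening: 0.098
grasp_force: 59.1
fwd -90: up min -200 max -198 n15
fwd -84: up min -200 max -198 n36
fwd -78: up min -200 max -198 n39
fwd -72: up min -200 max -198 n29
fwd -66: up min -200 max -199 n24
fwd -60: up min -200 max -198 n28
fwd -54: up min -200 max -199 n25
fwd -48: up min -200 max -198 n26
fwd -42: up min -200 max -199 n30
fwd -36: up min -200 max -198 n26
fwd -30: up min -200 max -199 n24
fwd -24: up min -200 max 5 n368
fwd -18: up min -200 max 16 n420
fwd -12: up min -200 max 30 n497
fwd -6: up min -200 max 29 n353
fwd 0: up min -200 max 27 n286
fwd 6: up min -200 max 27 n245
fwd 12: up min -200 max 26 n162
fwd 18: up min -200 max 23 n136
fwd 24: up min -200 max 20 n124
fwd 30: up min -200 max 24 n342
fwd 36: up min 20 max 22 n5
```

View pics/t4.png

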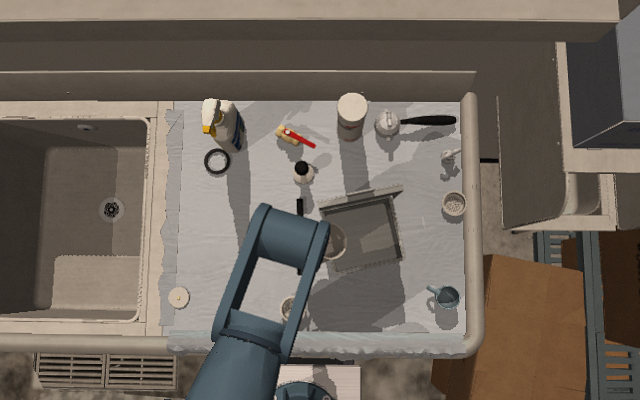

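The top view shows the jug's rim at about (337,243), already leaning over the bin's left wall, so the pivoting works. The handle slope puts the tilt at about 15-20°. I'll continue along the arc.

```bash

python3 -m handwheel '[[[-0.07,0,-0.04,0],[-0.15,0,-0.07,0],[-0.23,0,-0.085,0],[-0.31,0,-0.09,0],[-0.31,0,-0.09,0]]]'
python3 - <<'E'
from h import *
prof(step=6,rng=(-.16,.03))
c=cam('scene');save(c,'s4')
E
```

```text
time_s: 8.72
eef_pos: [0.4674, -0.0701, 0.2161]
eef_rot: [0.001, 0.627, 0.779, -0.0]
wrist_force: [-1.6, 2.1, 5.6]
opening: 0.092
grasp_force: 63.4
fwd -30: up min 8 max 15 n160
fwd -24: up min 9 max 19 n314
fwd -18: up min 12 max 22 n332
fwd -12: up min 17 max 29 n323
fwd -6: up min 21 max 30 n271
fwd 0: up min 21 max 26 n213
fwd 6: up min 20 max 25 n154
fwd 12: up min 16 max 23 n57
fwd 24: up min 1 max 4 n51
fwd 30: up min 1 max 9 n211
```

View pics/s4.png

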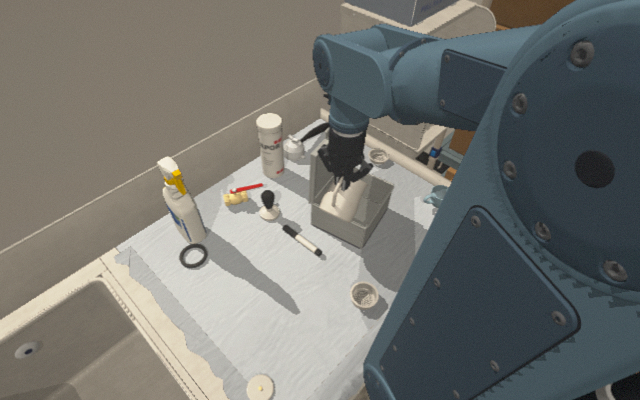

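The scene view shows the jug at about (345,200), leaning over the left rim with its mouth inside the bin. The slope of the handle's outer bar puts the tilt at about 47°. I'll go past horizontal.

```bash

python3 -m handwheel '[[[-0.08,0,0.01,0],[-0.16,0,0.03,0],[-0.24,0,0.06,0],[-0.31,0,0.08,0],[-0.38,0,0.12,0],[-0.45,0,0.17,0],[-0.45,0,0.17,0]]]'
python3 - <<'E'
from h import *
to([.4674,-.0701,.2161])
prof(step=6,rng=(-.16,.07))
c=cam('top');save(c,'t5')
E
```

```text
time_s: 9.7
eef_pos: [0.4872, -0.1585, 0.1819]
eef_rot: [0.002, 0.627, 0.779, -0.001]
wrist_force: [0.2, -1.7, 5.1]
opening: 0.094
grasp_force: 73.1
t 9.7 pos [ 0.4872 -0.1585  0.1819] yawY 12.4 F [ 0.2 -1.7  5.1] op 0.094 gf 73.1 shift [ 0.452 -0.001 -0.172] twist None
fwd -72: up min 1 max 4 n47
fwd -66: up min 1 max 7 n289
fwd -60: up min 2 max 15 n345
fwd -54: up min 10 max 19 n353
fwd -48: up min 14 max 24 n380
fwd -42: up min 17 max 28 n397
fwd -36: up min 23 max 32 n415
fwd -30: up min 27 max 34 n384
fwd -24: up min 29 max 35 n312
fwd -18: up min 28 max 34 n261
fwd -12: up min 27 max 33 n237
fwd -6: up min 26 max 31 n226
fwd 0: up min 24 max 30 n177
fwd 6: up min 21 max 27 n85
fwd 12: up min 19 max 23 n14
fwd 90: up min -84 max -81 n18
```

View pics/t5.png

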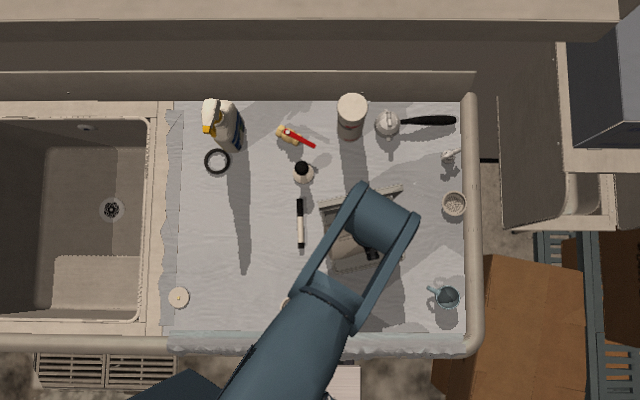

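The top view shows the arm over the bin, hiding the jug at about (345,235), with nothing else disturbed. The handle profile puts the tilt at about 107°. I'll press on to about 120° and jiggle so the last tablets slide out.

```bash

python3 -m handwheel '[[[-0.05,0,0.06,0],[-0.1,0,0.13,0],[-0.1,0,0.13,0],[-0.06,0,0.13,0],[-0.1,0,0.13,0],[-0.06,0,0.13,0],[-0.1,0,0.13,0],[-0.1,0,0.13,0]]]'
python3 - <<'E'
from h import *
to([.4674,-.0701,.2161])
prof(step=6,rng=(-.02,.085))
c=cam('scene');cv2.imwrite('pics/s6.png',cv2.resize(c['color'][100:300,250:450,::-1],(600,600),interpolation=cv2.INTER_CUBIC))
E
```

```text
time_s: 10.8
eef_pos: [0.4925, -0.1787, 0.157]
eef_rot: [0.003, 0.626, 0.78, -0.0]
wrist_force: [3.7, -7.6, 7.5]
opening: 0.095
grasp_force: 75.5
t 10.8 pos [ 0.4925 -0.1787  0.157 ] yawY 12.4 F [ 3.7 -7.6  7.5] op 0.095 gf 75.5 shift [ 0.555 -0.005 -0.299] twist None
fwd -84: up min 16 max 25 n256
fwd -78: up min 22 max 27 n436
fwd -72: up min 20 max 26 n389
fwd -66: up min 18 max 23 n379
fwd -60: up min 17 max 27 n409
fwd -54: up min 23 max 31 n426
fwd -48: up min 25 max 33 n415
fwd -42: up min 28 max 35 n427
fwd -36: up min 30 max 38 n433
fwd -30: up min 32 max 39 n413
fwd -24: up min 34 max 41 n377
fwd -18: up min 35 max 40 n278
fwd -12: up min 31 max 38 n206
fwd -6: up min 30 max 36 n158
fwd 0: up min 26 max 32 n147
fwd 6: up min 22 max 29 n84
fwd 12: up min 21 max 23 n5
```

View pics/s6.png

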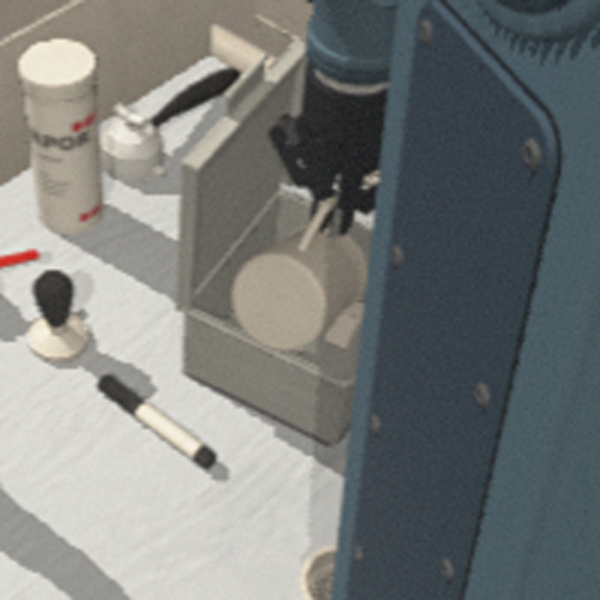

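The crop shows the jug's base at about (285,300), with the mouth pointing down into the bin and tablets visible at about (345,330). The marker and tamper are undisturbed. I'll lift straight up and weigh it.

```bash

python3 -m handwheel '[[[-0.03,0,-0.1,0],[-0.06,0,-0.2,0],[-0.06,0,-0.2,0],[-0.06,0,-0.2,0]]]'
for i in 1 2 3; do python3 -m handwheel '[[[0,0,0,0]]]' | grep force; done
python3 - <<'E'
from h import *
to([.4674,-.0701,.2161]); print(ctrl.get_obs()['torque'])
c=cam('top');P=cloud(c)
C=np.array([.490,-.157]);d=np.array([.216,-.976]);e=np.array([.976,.216])
M=P-np.r_[C,0]; f=M[...,:2]@d; l=M[...,:2]@e
m=(abs(f)<.08)&(abs(l)<.074)&(P[...,2]<.095)
print('bin floor seen',m.sum(),np.histogram(P[...,2][m],bins=np.arange(-.01,.1,.01)))
E
```

```text
time_s: 11.4
eef_pos: [0.4922, -0.1871, 0.1936]
eef_rot: [-0.001, 0.626, 0.78, -0.0]
wrist_force: [-1.5, 0.8, -2.4]
opening: 0.091
grasp_force: 74.1
wrist_force: [0.4, -0.3, -2.3]
grasp_force: 74.1
wrist_force: [-0.5, -0.2, -3.0]
grasp_force: 74.1
wrist_force: [0.7, -0.1, -2.5]
grasp_force: 74.1
t 11.775 pos [ 0.4931 -0.1877  0.1949] yawY 12.5 F [ 0.7 -0.1 -2.5] op 0.093 gf 74.1 shift [ 0.602  0.002 -0.106] twist None
[-0.10220704 -0.01484653  0.04154664]
bin floor seen 748 (array([ 64, 674,   9,   1,   0,   0,   0,   0,   0,   0]), array([-0.01,  0.  ,  0.01,  0.02,  0.03,  0.04,  0.05,  0.06,  0.07,
        0.08,  0.09]))
```

The measured weight is about -2.5 N against -4.4 N before the pour, so the jug is empty. To turn it upright again, I'll drop the base just inside the left wall and roll it back over that rim.

```bash

python3 -m handwheel '[[[-0.125,0,0,0],[-0.125,0,0,0],[-0.125,0,0.12,0],[-0.125,0,0.24,0],[-0.125,0,0.29,0],[-0.125,0,0.29,0]]]'
python3 -m handwheel '[[[0.08,0,0,0],[0.145,0,0,0],[0.21,0,-0.1,0],[0.26,0,-0.17,0],[0.315,0,-0.22,0],[0.38,0,-0.26,0],[0.45,0,-0.3,0],[0.52,0,-0.325,0],[0.595,0,-0.34,0],[0.595,0,-0.34,0]]]'
python3 - <<'E'
from h import *
to([.438,.060,.149],12.5)
prof(step=6,rng=(-.14,.09))
E
```

```text
time_s: 12.58
eef_pos: [0.4983, -0.2122, 0.1368]
eef_rot: [-0.001, 0.626, 0.78, -0.0]
wrist_force: [0.7, 0.3, -3.4]
opening: 0.094
grasp_force: 73.9
time_s: 13.82
eef_pos: [0.4735, -0.0958, 0.207]
eef_rot: [0.002, 0.626, 0.78, -0.0]
wrist_force: [-0.5, -3.0, 3.2]
opening: 0.093
grasp_force: 64.4
t 13.825 pos [ 0.4735 -0.0958  0.207 ] yawY 12.6 F [-0.5 -3.   3.2] op 0.093 gf 64.4 shift [ 0.8   -0.004  0.288] twist 0.0006730271959138889
fwd -54: up min -47 max -41 n61
fwd -48: up min -44 max -37 n163
fwd -42: up min -39 max -16 n246
fwd -36: up min -36 max 6 n422
fwd -30: up min -9 max 15 n387
fwd -24: up min 9 max 19 n335
fwd -18: up min 14 max 22 n301
fwd -12: up min 18 max 30 n315
fwd -6: up min 20 max 27 n298
fwd 0: up min 22 max 28 n274
fwd 6: up min 23 max 28 n212
fwd 12: up min 21 max 27 n120
fwd 18: up min 19 max 23 n35
fwd 30: up min 1 max 1 n1
fwd 36: up min 0 max 6 n159
```

```bash

python3 -m handwheel '[[[0.08,0,0,0],[0.16,0,0,0],[0.235,0,0.02,0],[0.31,0,0.04,0],[0.38,0,0.07,0],[0.45,0,0.115,0],[0.51,0,0.16,0],[0.55,0,0.2,0],[0.55,0,0.2,0]]]'
python3 - <<'E'
from h import *
to([.438,.060,.149],12.5)
prof(step=6,rng=(-.14,.09))
E
```

```text
time_s: 15.0
eef_pos: [0.4492, 0.012, 0.1651]
eef_rot: [-0.0, 0.626, 0.78, 0.0]
wrist_force: [0.9, -0.5, 2.1]
opening: 0.093
grasp_force: 72.0
t 15.0 pos [0.4492 0.012  0.1651] yawY 12.5 F [ 0.9 -0.5  2.1] op 0.093 gf 72.0 shift [ 0.247 -0.003  0.081] twist 7.353169850787822e-06
fwd -90: up min -167 max -164 n27
fwd -84: up min -168 max -164 n63
fwd -78: up min -168 max -164 n63
fwd -72: up min -168 max -164 n58
fwd -66: up min -167 max -164 n53
fwd -60: up min -168 max -164 n56
fwd -54: up min -167 max -165 n48
fwd -48: up min -167 max -164 n55
fwd -42: up min -167 max -164 n49
fwd -36: up min -167 max -165 n48
fwd -30: up min -168 max -164 n49
fwd -24: up min -167 max -164 n49
fwd -18: up min -168 max -164 n52
fwd -12: up min -167 max 29 n797
fwd -6: up min -167 max 34 n527
fwd 0: up min -168 max 37 n410
fwd 6: up min -167 max 38 n342
fwd 12: up min -167 max 38 n296
fwd 18: up min -167 max 38 n205
fwd 24: up min -167 max 34 n44
fwd 30: up min -167 max -165 n47
fwd 36: up min -167 max -165 n42
fwd 42: up min -167 max -164 n42
fwd 48: up min -167 max -164 n44
fwd 54: up min -168 max -165 n38
```

```bash

python3 -m handwheel '[[[0,0,-0.15,0],[0,0,-0.3,0],[0.2,0,-0.3,0],[0.4,0,-0.3,0],[0.6,0,-0.3,0],[0.8,0,-0.3,0],[0.94,0,-0.3,0],[0.94,0,-0.3,0],[0.94,0,-0.3,0]]]'
python3 - <<'E'
from h import *
to([.430,.195,.08],12.5)
c=cam('top');P=cloud(c);save(c,'t8');np.savez('t8.npz',P=P,c=c['color'])
o=ctrl.get_obs()
d=np.array([.216,-.976]);e=np.array([.976,.216])
M=P.reshape(-1,3);A=np.c_[(M[:,:2]-o['eef_pos'][:2])@d*1000,(M[:,:2]-o['eef_pos'][:2])@e*1000,(M[:,2]-o['eef_pos'][2])*1000]
for f in range(0,140,6):
    m=(abs(A[:,0]-f)<3)&(abs(A[:,1])<12);r=A[m]
    if len(r): print(f,'up',np.percentile(r[:,2],[0,25,50,75,100]).round(0))
# bin
C=np.array([.490,-.157]);B=P-np.r_[C,0];f=B[...,:2]@d;l=B[...,:2]@e
m=(abs(f)<.08)&(abs(l)<.073)&(P[...,2]<.095)
print('bin',m.sum(),np.histogram(P[...,2][m],bins=np.arange(-.005,.1,.005))[0])
g=c['color'].astype(int).min(2); br=(m&(P[...,2]>.010)).astype(np.uint8)
n,lab,st,ce=cv2.connectedComponentsWithStats(br);print(st[1:,4],ce[1:].round(0).tolist())
E
```

```text
time_s: 16.18
eef_pos: [0.4079, 0.1945, 0.2244]
eef_rot: [-0.001, 0.626, 0.78, -0.001]
wrist_force: [-0.0, -1.0, -2.3]
opening: 0.096
grasp_force: 71.2
t 16.175 pos [0.4079 0.1945 0.2244] yawY 12.5 F [-0.  -1.  -2.3] op 0.096 gf 71.2 shift [-0.021  0.11   0.722] twist -0.00042312488386050023
0 up [-21. 351. 352. 353. 355.]
6 up [-23. 351. 353. 354. 355.]
12 up [-28. 351. 352. 353. 356.]
18 up [-54. 350. 352. 353. 355.]
24 up [-62. -47. 349. 353. 356.]
30 up [-64.  19.  44. 352. 355.]
36 up [-63. 134. 162. 352. 355.]
42 up [-65. -60. 349. 356. 361.]
48 up [-65. -58. 356. 359. 363.]
54 up [-66. -58. 357. 359. 363.]
60 up [-68. 343. 349. 354. 361.]
66 up [-67. 294. 313. 331. 349.]
72 up [-68. -64. -63. -61. -57.]
78 up [-67. -64. -62. -61. -58.]
84 up [-229. -223.  -66.  -64.  -61.]
90 up [-230. -224.  -66.  -64.  -60.]
96 up [-231. -226. -225. -221.  -60.]
102 up [-228. -226. -225. -223. -218.]
108 up [-231. -223.  -23.   -5.   39.]
114 up [-230. -226. -224. -155.   39.]
120 up [-231. -225. -223. -222. -219.]
126 up [-231. -228. -226. -223. -220.]
132 up [-230. -227. -224. -222. -219.]
138 up [-228. -227. -225. -223. -217.]
bin 3183 [ 188 1503  880   99  150   88  114   47   30   69   15    0    0    0
    0    0    0    0    0    0]
[  1   1   1   1   1   1   1   1   1   1   1   1   1 584   1   1   1   1
   1   1   1   1   1   1   1   1   1   1   1] [[381.0, 206.0], [368.0, 209.0], [366.0, 210.0], [376.0, 210.0], [367.0, 212.0], [362.0, 217.0], [363.0, 220.0], [370.0, 221.0], [384.0, 221.0], [347.0, 223.0], [350.0, 222.0], [363.0, 224.0], [367.0, 225.0], [374.0, 237.0], [333.0, 228.0], [348.0, 232.0], [351.0, 244.0], [354.0, 244.0], [357.0, 246.0], [381.0, 249.0], [365.0, 251.0], [391.0, 250.0], [387.0, 252.0], [344.0, 255.0], [366.0, 255.0], [378.0, 255.0], [341.0, 261.0], [353.0, 260.0], [350.0, 265.0]]
```

```bash

python3 -m handwheel '[[[0,0,0.2,0],[0,0,0.45,0],[0,0,0.65,0],[0,0,0.74,0],[0,0,0.77,0],[0,0,0.79,0],[0,0,0.79,0]]]'
python3 -m handwheel '[[[0,0,0.01,0],[0,0,0.02,0],[0,0,0.02,0]]]'
```

```text
time_s: 17.1
eef_pos: [0.4093, 0.1947, 0.0679]
eef_rot: [0.0, 0.626, 0.78, 0.0]
wrist_force: [0.4, -0.5, -3.0]
opening: 0.095
grasp_force: 71.2
time_s: 17.48
eef_pos: [0.41, 0.1959, 0.0649]
eef_rot: [0.001, 0.626, 0.78, 0.002]
wrist_force: [-2.1, 4.8, 7.5]
opening: 0.094
grasp_force: 73.1
```

```bash

python3 -m handwheel '[[[0,0,0.01,0],[0,0,0.015,0],[0,0,0.015,0]]]'
python3 -m handwheel '[[[0,0,-0.02,0],[0,0,-0.02,0]]]'
python3 -c "
from h import *
prof(step=6,rng=(-.03,.02))"
```

```text
time_s: 17.85
eef_pos: [0.4103, 0.1969, 0.0626]
eef_rot: [0.0, 0.626, 0.78, 0.002]
wrist_force: [-4.6, 9.5, 13.6]
opening: 0.096
grasp_force: 74.5
time_s: 18.1
eef_pos: [0.4089, 0.1949, 0.0646]
eef_rot: [0.0, 0.626, 0.78, 0.0]
wrist_force: [0.4, -0.3, -2.7]
opening: 0.098
grasp_force: 71.7
fwd -18: up min -67 max -63 n86
fwd -12: up min -67 max 28 n858
fwd -6: up min -67 max 35 n580
fwd 0: up min -67 max 37 n467
fwd 6: up min -67 max 38 n385
fwd 12: up min -67 max 38 n297
fwd 18: up min 33 max 38 n159
```

```bash
cat >> h.py <<'E'
def jug(d,n=None):
    d=np.array(d)/np.hypot(*d);e=np.array([-d[1],d[0]])
    o=ctrl.get_obs()
    for nm in ('top','scene'):
        c=cam(nm)
        M=cloud(c).reshape(-1,3);M=M[~np.isnan(M[:,0])]
        A=np.c_[(M[:,:2]-o['eef_pos'][:2])@d*1000,(M[:,:2]-o['eef_pos'][:2])@e*1000,M[:,2]*1000]
        print(nm)
        for f in range(18,126,6):
            m=(abs(A[:,0]-f)<3)&(abs(A[:,1])<50)&(A[:,2]<130)&(A[:,2]>-10);r=A[m]
            if len(r): print(f,'max z',np.sort(r[:,2])[-4:].round(0),'floor(|l|<12)',[round(x) for x in np.percentile(r[(abs(r[:,1])<12),2],[10,50,90])] if (abs(r[:,1])<12).any() else '')
E
python3 -c "
from h import *
jug((.216,-.976))"
```

```text
top
18 max z [  8.  99. 100. 103.] floor(|l|<12) [99, 100, 103]
24 max z [100. 103. 103. 103.] floor(|l|<12) [7, 21, 100]
30 max z [109. 110. 111. 113.] floor(|l|<12) [4, 86, 107]
36 max z [110. 111. 112. 113.] floor(|l|<12) [3, 7, 10]
42 max z [108. 109. 109. 109.] floor(|l|<12) [3, 6, 10]
48 max z [109. 110. 110. 113.] floor(|l|<12) [3, 5, 9]
54 max z [107. 107. 112. 113.] floor(|l|<12) [3, 6, 8]
60 max z [108. 108. 110. 110.] floor(|l|<12) [2, 5, 10]
66 max z [108. 109. 111. 111.] floor(|l|<12) [2, 4, 7]
72 max z [106. 108. 109. 110.] floor(|l|<12) [0, 4, 8]
78 max z [105. 106. 108. 109.] floor(|l|<12) [2, 4, 8]
84 max z [107. 109. 109. 109.] floor(|l|<12) [2, 4, 6]
90 max z [106. 107. 107. 107.] floor(|l|<12) [1, 3, 7]
96 max z [106. 108. 109. 109.] floor(|l|<12) [-1, 2, 5]
102 max z [103. 104. 104. 105.] floor(|l|<12) 
108 max z [104. 105. 105. 108.] floor(|l|<12) [-2, 42, 102]
114 max z [101. 103. 104. 106.] floor(|l|<12) [-3, 1, 103]
120 max z [4. 5. 5. 8.] floor(|l|<12) [-4, 0, 3]
scene
18 max z [2. 3. 3. 9.] floor(|l|<12) [-1, 0, 1]
24 max z [21. 21. 62. 63.] floor(|l|<12) [-1, 1, 62]
30 max z [20. 24. 25. 30.] floor(|l|<12) 
36 max z [108. 109. 110. 111.] floor(|l|<12) 
42 max z [106. 106. 108. 108.] floor(|l|<12) 
48 max z [101. 103. 107. 107.] floor(|l|<12) 
54 max z [101. 106. 107. 108.] floor(|l|<12) 
60 max z [106. 106. 107. 108.] floor(|l|<12) 
66 max z [105. 106. 106. 107.] floor(|l|<12) 
72 max z [ 98. 105. 106. 106.] floor(|l|<12) 
78 max z [104. 104. 107. 107.] floor(|l|<12) 
84 max z [ 48.  48.  53. 108.] floor(|l|<12) [2, 4, 4]
90 max z [ 89.  94. 102. 105.] floor(|l|<12) [1, 2, 4]
96 max z [77. 78. 79. 84.] floor(|l|<12) [2, 3, 4]
102 max z [62. 69. 69. 71.] floor(|l|<12) [2, 8, 53]
108 max z [50. 51. 53. 57.] floor(|l|<12) [17, 31, 49]
114 max z [2. 3. 3. 3.] floor(|l|<12) 
120 max z [1. 1. 1. 2.] floor(|l|<12)
```

The rim runs from 111 mm down to 104 mm and the floor from 7 mm down to 2 mm, so the jug leans about 4.5° forwards on its far edge. I'll press it down while drawing it back, so that friction helps it seat flat.

```bash

python3 -m handwheel '[[[0.02,0,0.02,0],[0.06,0,0.03,0],[0.1,0,0.045,0],[0.14,0,0.055,0],[0.16,0,0.055,0],[0.16,0,0.055,0]]]'
python3 -m handwheel '[[[0,0,-0.015,0],[0,0,-0.015,0]]]'
python3 -c "
from h import *
jug((.216,-.976))" | grep -v scene | head -18
```

```text
time_s: 19.0
eef_pos: [0.4027, 0.2267, 0.054]
eef_rot: [0.001, 0.626, 0.78, 0.001]
wrist_force: [1.5, -2.8, 6.4]
opening: 0.098
grasp_force: 73.8
time_s: 19.25
eef_pos: [0.401, 0.2266, 0.0559]
eef_rot: [-0.001, 0.626, 0.78, -0.0]
wrist_force: [0.5, 0.0, -3.9]
opening: 0.095
grasp_force: 72.3
top
18 max z [ 96.  96. 107. 117.] floor(|l|<12) [92, 93, 96]
24 max z [104. 104. 105. 107.] floor(|l|<12) [99, 103, 104]
30 max z [106. 106. 107. 109.] floor(|l|<12) [18, 64, 99]
36 max z [106. 106. 106. 107.] floor(|l|<12) [2, 6, 13]
42 max z [106. 106. 109. 111.] floor(|l|<12) [0, 3, 6]
48 max z [105. 107. 108. 110.] floor(|l|<12) [2, 4, 8]
54 max z [106. 108. 108. 109.] floor(|l|<12) [3, 5, 7]
60 max z [107. 108. 110. 114.] floor(|l|<12) [4, 6, 9]
66 max z [107. 107. 108. 108.] floor(|l|<12) [3, 5, 8]
72 max z [107. 108. 108. 110.] floor(|l|<12) [4, 7, 9]
78 max z [110. 111. 112. 112.] floor(|l|<12) [5, 7, 10]
84 max z [110. 110. 110. 110.] floor(|l|<12) [4, 7, 10]
90 max z [110. 113. 113. 113.] floor(|l|<12) [6, 8, 11]
96 max z [112. 113. 113. 115.] floor(|l|<12) 
102 max z [109. 111. 113. 114.] floor(|l|<12) 
108 max z [113. 114. 114. 116.] floor(|l|<12) [70, 89, 113]
114 max z [66. 68. 70. 71.] floor(|l|<12) [18, 50, 65]
```

The press overshot by a few degrees and the jug now rests on its near edge. Its centre of mass is well inside the base, so I'll ease it down and let go, and it should settle flat.

```bash

python3 -m handwheel '[[[0,0,0.006,0],[0,0,0.006,0]]]'
python3 -m handwheel '[[[0,0,0,0],[0,0,0,0],[0,0,0,0],[0,0,0,0],[0,0,0,0],[0,0,0,0]]]' 85
python3 -c "
from h import *
jug((.216,-.976))" | head -18
```

```text
time_s: 19.6
eef_pos: [0.4015, 0.2261, 0.0548]
eef_rot: [-0.0, 0.626, 0.78, -0.0]
wrist_force: [0.4, 1.0, -3.6]
opening: 0.096
grasp_force: 72.3
time_s: 20.35
eef_pos: [0.4018, 0.2261, 0.0551]
eef_rot: [0.0, 0.626, 0.78, 0.0]
wrist_force: [-0.8, -0.3, 0.8]
opening: 0.99
grasp_force: 0.0
top
18 max z [127. 127. 128. 130.] floor(|l|<12) [93, 94, 96]
24 max z [ 95.  95.  96. 100.] floor(|l|<12) [93, 95, 98]
30 max z [ 96.  97.  99. 105.] floor(|l|<12) [12, 29, 96]
36 max z [106. 108. 108. 110.] floor(|l|<12) [2, 75, 103]
42 max z [102. 103. 105. 106.] floor(|l|<12) [2, 3, 5]
48 max z [105. 106. 106. 107.] floor(|l|<12) [-2, 2, 4]
54 max z [104. 105. 109. 109.] floor(|l|<12) [0, 3, 5]
60 max z [104. 104. 105. 108.] floor(|l|<12) [-1, 3, 5]
66 max z [102. 105. 106. 107.] floor(|l|<12) [-1, 1, 6]
72 max z [100. 100. 103. 103.] floor(|l|<12) [-3, 1, 5]
78 max z [104. 105. 106. 108.] floor(|l|<12) [0, 2, 5]
84 max z [105. 106. 106. 106.] floor(|l|<12) [0, 2, 4]
90 max z [104. 105. 106. 108.] floor(|l|<12) [-1, 1, 5]
96 max z [102. 103. 105. 106.] floor(|l|<12) [-1, 2, 5]
102 max z [104. 105. 106. 108.] floor(|l|<12) 
108 max z [103. 104. 105. 107.] floor(|l|<12) 
114 max z [105. 105. 106. 106.] floor(|l|<12) [52, 73, 104]
```

The jug stands flat: its rim is at about 105 mm all round, and its floor is level at about 2 mm with no tablets on it. I'll rise and head for the lid.

```bash

python3 -m handwheel '[[[0,0,-0.15,0],[0,0,-0.4,0],[0,0,-0.7,0],[0,0,-1,0],[0,0,-1,0]]]' >/dev/null
python3 -m handwheel '[[[0,0,-0.25,-0.12],[0,0,-0.5,-0.24],[0,0,-0.5,-0.36],[0,0,-0.5,-0.48],[0,0,-0.5,-0.6],[0,0,-0.5,-0.72],[0,0,-0.5,-0.84],[0,0,-0.5,-0.96],[0,0,-0.5,-1],[0,0,-0.5,-1]]]' 0
python3 - <<'E'
from h import *
to([.607,-.131,.35],102.5); print(ctrl.get_obs()['q'])
jug((.216,-.976))
c=cam('scene');P=cloud(c).reshape(-1,3)
C=np.array([.490,-.157]);e=np.array([.976,.216]);d=np.array([.216,-.976])
x=(P[:,:2]-C)@e;y=(P[:,:2]-C)@d
for z in (.12,.16,.2,.24,.265,.285,.297):
    m=(abs(P[:,2]-z)<.008)&(abs(y)<.07)&(x>.03)&(x<.16);
    if m.any(): print(z,m.sum(),np.median(x[m]).round(4),'ymed',np.median(y[m]).round(3))
E
```

```text
time_s: 22.32
eef_pos: [0.4014, 0.226, 0.354]
eef_rot: [-0.001, -0.073, 0.997, -0.0]
wrist_force: [-0.5, -0.0, 0.6]
opening: -0.003
grasp_force: 0.0
t 22.325 pos [0.4014 0.226  0.354 ] yawY 98.4 F [-0.5 -0.   0.6] op -0.003 gf 0.0 shift [-0.757 -1.916  0.019] twist -0.048086659598586934
[ 2.54178715e-01 -1.58744425e-01  1.72124054e+00 -4.12250594e-05
  1.58088054e+00 -1.46265395e+00]
top
18 max z [ 96.  99.  99. 100.] floor(|l|<12) [75, 96, 99]
24 max z [96. 98. 98. 99.] floor(|l|<12) [92, 96, 99]
30 max z [96. 96. 96. 97.] floor(|l|<12) [10, 30, 96]
36 max z [105. 105. 106. 108.] floor(|l|<12) [3, 75, 104]
42 max z [105. 106. 106. 106.] floor(|l|<12) [-2, 2, 6]
48 max z [103. 104. 106. 107.] floor(|l|<12) [0, 4, 6]
54 max z [105. 106. 107. 107.] floor(|l|<12) [-3, 1, 4]
60 max z [101. 104. 105. 107.] floor(|l|<12) [-2, 0, 3]
66 max z [105. 105. 106. 107.] floor(|l|<12) [-1, 1, 4]
72 max z [101. 103. 106. 106.] floor(|l|<12) [0, 2, 4]
78 max z [102. 103. 104. 104.] floor(|l|<12) [-1, 4, 7]
84 max z [104. 105. 105. 108.] floor(|l|<12) [-1, 1, 5]
90 max z [103. 105. 106. 107.] floor(|l
[... 578 characters left out ...]
4. 105.] floor(|l|<12) 
54 max z [103. 104. 104. 106.] floor(|l|<12) 
60 max z [102. 103. 103. 106.] floor(|l|<12) 
66 max z [103. 104. 104. 104.] floor(|l|<12) 
72 max z [104. 104. 106. 106.] floor(|l|<12) 
78 max z [103. 103. 103. 104.] floor(|l|<12) 
84 max z [104. 104. 104. 105.] floor(|l|<12) [1, 2, 3]
90 max z [104. 104. 104. 105.] floor(|l|<12) [0, 2, 3]
96 max z [104. 104. 104. 106.] floor(|l|<12) [0, 1, 2]
102 max z [104. 105. 105. 106.] floor(|l|<12) [1, 2, 4]
108 max z [105. 105. 105. 106.] floor(|l|<12) [2, 76, 97]
114 max z [104. 105. 105. 106.] floor(|l|<12) [8, 47, 102]
120 max z [ 2.  3.  3. 25.] floor(|l|<12) [25, 25, 25]
0.12 43 0.0849 ymed -0.042
0.16 19 0.0838 ymed -0.055
```

```bash

python3 -m handwheel '[[[-0.1,-0.25,0,-0.05],[-0.2,-0.5,0,-0.05],[-0.3,-0.75,0,-0.05],[-0.4,-1,0,-0.05],[-0.4,-1,0,-0.05],[-0.4,-1,0,-0.05]]]' >/dev/null
python3 -c "
from h import *
to([.607,-.131,.35],102.5)"
```

```text
t 23.225 pos [0.5099 0.0401 0.3547] yawY 102.6 F [-0.1 -0.5  0.5] op 0.002 gf 0.0 shift [-0.287 -0.941  0.023] twist 0.001605535025742751
```

```bash

python3 -m handwheel '[[[-0.15,-0.2,0,0],[-0.29,-0.45,0,0],[-0.29,-0.7,0,0],[-0.29,-0.94,0,0],[-0.29,-0.94,0,0],[-0.29,-0.94,0.15,0],[-0.29,-0.94,0.36,0],[-0.29,-0.94,0.36,0]]]'
python3 -c "
from h import *
to([.567,-.140,.28],102.5)
prof(step=6,rng=(-.02,.06),yw=.03)"
```

```text
time_s: 24.22
eef_pos: [0.6059, -0.1277, 0.2796]
eef_rot: [-0.003, -0.112, 0.994, 0.002]
wrist_force: [0.0, 0.2, 0.3]
opening: -0.001
grasp_force: 0.0
t 24.225 pos [ 0.6059 -0.1277  0.2796] yawY 102.8 F [0.  0.2 0.3] op -0.001 gf 0.0 shift [ 0.203 -0.017 -0.001] twist 0.0037283101078964265
fwd -54: up min -10 max -6 n401
fwd -48: up min -9 max -6 n1668
fwd -42: up min -200 max 18 n3839
fwd -36: up min -183 max 17 n1640
fwd -18: up min 55 max 60 n586
fwd -12: up min -6 max 60 n5904
fwd -6: up min -3 max 60 n2450
fwd 0: up min 28 max 57 n903
fwd 6: up min 27 max 57 n1230
fwd 12: up min 28 max 55 n55
```

The wrist depth puts the lid's plate and tab 36-54 mm in front of the fingers, as expected. I'll push it over along an arc.

```bash

python3 -m handwheel '[[[0.11,-0.02,0.05,0],[0.18,-0.02,0.055,0],[0.25,-0.02,0.06,0],[0.32,-0.02,0.07,0],[0.39,-0.02,0.09,0],[0.46,-0.02,0.12,0],[0.52,-0.02,0.155,0],[0.58,-0.02,0.19,0],[0.63,-0.02,0.225,0],[0.63,-0.02,0.225,0]]]'
python3 -c "
from h import *
to([.567,-.140,.28],102.5)
prof(step=10,rng=(-.10,.12),yw=.01)"
```

```text
time_s: 25.52
eef_pos: [0.4849, -0.1622, 0.2371]
eef_rot: [-0.001, -0.11, 0.994, 0.001]
wrist_force: [0.5, 0.0, 0.4]
opening: -0.0
grasp_force: 0.0
t 25.525 pos [ 0.4849 -0.1622  0.2371] yawY 102.7 F [0.5 0.  0.4] op -0.0 gf 0.0 shift [-0.425  0.019 -0.215] twist 0.001862107010629721
fwd -80: up min -141 max -137 n69
fwd -70: up min -141 max -136 n182
fwd -30: up min -11 max 18 n1022
fwd -20: up min -4 max 60 n689
fwd -10: up min -15 max 60 n3779
fwd 0: up min -25 max 59 n504
fwd 10: up min 28 max 48 n346
```

```bash

python3 -m handwheel '[[[0.07,0,0.06,0],[0.13,0,0.13,0],[0.185,0,0.21,0],[0.23,0,0.3,0],[0.27,0,0.4,0],[0.29,0,0.49,0],[0.295,0,0.56,0],[0.3,0,0.59,0],[0.3,0,0.6,0],[0.3,0,0.6,0]]]'
python3 -m handwheel '[[[0,0,0.01,0],[0,0,0.02,0],[0,0,0.02,0]]]'
```

```text
time_s: 26.82
eef_pos: [0.4278, -0.1756, 0.1184]
eef_rot: [0.0, -0.111, 0.994, -0.0]
wrist_force: [-0.3, -0.2, 0.6]
opening: 0.005
grasp_force: 0.0
time_s: 27.2
eef_pos: [0.4275, -0.1755, 0.1141]
eef_rot: [0.0, -0.111, 0.994, 0.0]
wrist_force: [0.0, 0.2, 1.1]
opening: 0.0
grasp_force: 0.0
```

```bash

python3 -m handwheel '[[[0,0,0.01,0],[0,0,0.02,0],[0,0,0.02,0]]]'
python3 -m handwheel '[[[0,0,0.01,0],[0,0,0.02,0],[0,0,0.02,0]]]'
```

```text
time_s: 27.58
eef_pos: [0.4277, -0.1757, 0.1131]
eef_rot: [-0.0, -0.111, 0.994, -0.0]
wrist_force: [-12.1, 6.0, 32.1]
opening: 0.0
grasp_force: 16.1
time_s: 27.95
eef_pos: [0.4279, -0.1759, 0.1127]
eef_rot: [-0.001, -0.111, 0.994, -0.0]
wrist_force: [-26.7, 15.3, 68.8]
opening: -0.004
grasp_force: 34.5
```

The lid is hard down on the rim. I'll retreat and check.

```bash

python3 -m handwheel '[[[0,0,-0.1,0],[0,0,-0.4,0],[0,0,-0.8,0],[0,0,-1,0],[0.3,0,-1,0],[0.5,0,-1,0],[0.5,0,-1,0]]]'
python3 - <<'E'
from h import *
for nm in ('top','scene'):
    c=cam(nm);P=cloud(c)
    C=np.array([.490,-.157]);e=np.array([.976,.216]);d=np.array([.216,-.976])
    M=P.reshape(-1,3);x=(M[:,:2]-C)@e;y=(M[:,:2]-C)@d
    for a in (-.085,-.05,0,.05,.075):
        m=(abs(x-a)<.012)&(abs(y)<.08)&(M[:,2]<.13)
        if m.sum()>10: print(nm,a,m.sum(),np.percentile(M[m,2],[10,50,90]).round(4))
    # bystanders vs first image
    Q=np.load('a.npz')[{'top':'t','scene':'s'}[nm]]
    for n,(px,py,r,z0) in dict(marker=(.52,.003,.09,.008),tamper=(.655,-.005,.04,.02),canister=(.785,-.128,.05,.1),spray=(.75,.18,.07,.1),cup=(.33,-.36,.07,.02)).items():
        f=lambda A:A.reshape(-1,3)[(np.hypot(A[...,0]-px,A[...,1]-py)<r).ravel()&(A[...,2]>z0).ravel()&(A[...,2]<.3).ravel()]
        a,b=f(Q),f(P); print(nm,n,len(a),len(b),a.mean(0).round(3) if len(a) else '',b.mean(0).round(3) if len(b) else '')
    t=M[(np.hypot(M[:,0]-.411,M[:,1]-.17)<.06)&(M[:,2]>.09)&(M[:,2]<.13)];print('jug',t.mean(0).round(3),np.percentile(t[:,2],[5,95]).round(3))
E
```

```text
time_s: 28.82
eef_pos: [0.3284, -0.1979, 0.3063]
eef_rot: [0.0, -0.109, 0.994, -0.001]
wrist_force: [0.4, -0.4, 0.5]
opening: 0.0
grasp_force: 0.0
top -0.085 576 [0.0018 0.1053 0.1085]
top -0.05 621 [0.1033 0.1064 0.1092]
top 0 611 [0.1034 0.1063 0.1093]
top 0.05 602 [0.1031 0.1061 0.1092]
top 0.075 592 [0.1023 0.1054 0.1083]
top marker 620 675 [ 0.529 -0.031  0.083] [ 0.523 -0.035  0.062]
top tamper 168 172 [ 0.663 -0.003  0.084] [ 0.663 -0.002  0.084]
top canister 961 962 [ 0.781 -0.127  0.184] [ 0.781 -0.127  0.184]
top spray 1395 1394 [0.752 0.186 0.203] [0.753 0.186 0.203]
top cup 307 297 [ 0.338 -0.379  0.042] [ 0.338 -0.379  0.042]
jug [0.414 0.168 0.1  ] [0.092 0.106]
scene -0.085 756 [-0.0013  0.0334  0.1059]
scene -0.05 417 [0.1043 0.1062 0.1079]
scene 0 388 [0.1046 0.1063 0.1084]
scene 0.05 372 [0.1044 0.1064 0.1081]
scene 0.075 364 [0.1036 0.1054 0.1073]
scene marker 1330 1146 [ 0.526 -0.046  0.095] [ 0.517 -0.046  0.058]
scene tamper 215 216 [0.661 0.007 0.072] [0.661 0.007 0.072]
scene canister 949 948 [ 0.777 -0.114  0.167] [ 0.777 -0.114  0.167]
scene spray 1500 1496 [0.741 0.206 0.193] [0.741 0.206 0.193]
scene cup 378 0 [ 0.338 -0.374  0.038] 
jug [0.42  0.161 0.099] [0.091 0.105]
```

```bash
python3 -c "
from bench import ctrl
print(ctrl.hand_in())"
```

```text
the job is handed in; nothing more can be done
None
```

Job handed in at about 29 s: the jug weighed empty after the pour, it now stands upright with a clear floor, and the bin lid is shut flat. The bystanders look unmoved (the marker's check was muddied by bin points), but while shutting the lid the fingertips briefly pressed it to 69 N at the wrist.

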